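Close the circuit-board exposure unit and set its timer

TASK

Get the exposure unit ready to run: pick up its loose lid by the handle, rest the lid's front edge on the front ledge of the recess and slide it under the lip up to the stop with the back edge still held about 30 mm up, then lower the back gently, without letting it fall, until the lid lies flush. Only then turn the timer sleeve to 4 and let go. Leave the board on the glass where it lies and do not disturb the other things on the bench.

Things in the scene. Friction and masses are not known exactly. Their poses are not given: they have to be found in the camera images.
- housing: Exposure unit: grey steel bench case, 240 (x) x 320 (y) mm, fixed. Origin: centre of its underside, z up; front = its own -x, roughly to the robot. In its top is the lid recess, x -92..84, y -59..149 mm, with a seat ledge at z 70 round an inner well (x -70..62, y -44..134). Rims left, right and back: z 77 mm. Control deck with timer: y -160..-59 mm, z 77.
- seat (a point): Middle of the lid recess at the height of the seat ledge (housing frame -4, 45, 70 mm); axes as the housing. The inner well's glass floor lies 20 mm below it, the rims' tops 7 mm above it.
- lip_edge (a point): Middle of the lower inner edge of the steel lip (housing frame -80, 45, 80 mm). The lip runs along the whole front of the recess and overhangs its front ledge by 12 mm, up to an upright stop at x -92 mm. Under the lip: 10 mm high; lip 4 mm thick, top at z 84. Behind its edge, 10 mm of front ledge (x -80..-70) is open from above.
- lid: Loose lid, 0.64 to 0.96 kg, lying at first on the bench, right way up. Aluminium plate 170 (x) x 200 (y) x 6 mm, bridge handle on top, and below a black skirt frame 116 x 164 mm, centred, 14 mm deep, that goes into the well. Origin: centre of the skirt's underside, z up; plate from z 14 to 20 mm. Front = its own -x, towards the robot. Fitted: axes as the housing, origin at (-4, 45, 56) mm there.
- handle (a point): Centre of the lid's handle bar (lid frame 0, 0, 52 mm), above the centre of mass; axes as the lid. Black bar 14 (x) x 110 (y) x 16 mm high; 82 mm free between its posts, 24 mm free below it.
- lid_front (a point): Middle of the lower front edge of the lid's plate (lid frame -85, 0, 14 mm). Fitted, it lies on the front ledge, 9 to 12 mm under the lip. The lid cannot go straight down past the lip nor slide in level (its skirt rides on the back ledge); with the back raised 6 to 18 degrees the front edge, rested on the open strip of ledge, slides forward under the lip to the stop.
- lid_back (a point): Middle of the lower back edge of the lid's plate (lid frame 85, 0, 14 mm). Fitted, it lies on the back ledge. The fitted plate has about 3 mm play front and back and 4 mm at each side.
- timer (a joint): Timer sleeve, rad: 0 at mark 0, growing clockwise seen from above, a click (detent) each 0.5236 rad (30 degrees) to mark 8; mark 4 = 2.094 rad. Starts in click 0, 1 or 2. Turning it over a click takes about 0.07 N m; let go, it snaps into the nearest click and stays.
- timer_grip (a point): On the upright axis of the timer sleeve, 24 mm above the deck (housing frame 0, -109, 101 mm): where to grip. Black knurled cylinder 40 mm across, top 36 mm above the deck, white index line on top and flank. White marks 0 to 8 on the deck, clockwise: 0, the longest, to the housing's front (-x); 4 and 8 half-long; the rest short.
- board: Copper-clad board, 80 x 110 x 2 mm, lying loose on the glass in the well. Origin: centre of its underside.
- speaker: Bystander: bare loudspeaker lying cone down, 104 mm across, 48 mm high. Origin: centre of its underside.
- multimeter: Bystander: black hand multimeter lying flat, 150 x 75 x 34 mm. Origin: centre of its underside.
- battery_pack: Bystander: holder with four AA cells, 68 x 66 x 20 mm. Origin: centre of its underside.
- screwdriver: Bystander: red-handled screwdriver lying flat, about 200 mm long. Origin: on its underside, near the middle.

How it is judged (in metres and radians):
On the way, in this order (a step that is already met when the one before it is completed fails the run):
1. the lid's front edge is under the lip, resting on the unit, with its back edge held at least 20 mm above the seat (x of lid_front in the frame of housing below -0.0835 m and z of lid_front in the frame of housing between 0.066 and 0.079 m and z of lid_back in the frame of housing above 0.09 m and contact force between lid and housing above 0.3 N), for 0.1 s.
2. the lid lies flush in the recess (x of lid_front in the frame of housing below -0.0835 m and z of each of lid_front, lid_back in the frame of housing below 0.073 m), for 0.2 s.
3. the timer sleeve is clicked in at 4 (value of joint timer between 1.97 and 2.22 rad), for 0.2 s.
At the end, for the whole second after the job is handed in: The lid lies still and flush in its recess: its front edge at least 3.5 mm under the lip, front and back edges within 3 mm of the seat ledge; the timer stands in click 4 (within 0.12 rad) (all of step 2 and all of step 3 and z of each of lid_front, lid_back in the frame of housing above 0.066 m and linear speed of lid below 0.02 m/s); the robot touches nothing.
It fails at once if the lid is let fall into the recess (over the unit it turns faster than 2.5 rad/s, as after a fall of its back edge of more than about 6 mm) (horizontal distance between lid and seat below 0.04 m and angular speed of lid above 2.5 rad/s).
It fails at once if the lid is banged against or forced onto the unit with more than 80 N (contact force between lid and housing above 80 N).
It fails at once if the board is shifted more than 5 mm (distance of board from where it was at the start of the episode above 0.005 m).
It fails at once if another thing on the bench is moved more than 20 mm (distance of any of speaker, multimeter, battery_pack, screwdriver from where it was at the start of the episode above 0.02 m).
It fails at once if the timer is turned on past 2 while the lid is not down (value of joint timer above 1.4 rad and (horizontal distance between lid and seat above 0.02 m or z of lid_back in the frame of housing above 0.08 m)).
It also fails if it takes over 64 s, if anything falls off the work surface, if the arm or the gripper's body presses on something with over 40 N, if the wrist force passes 120 N, or if a joint passes its speed limit or range.

ROBOT

A 7-joint arm with a two-finger parallel gripper is mounted at the origin on the work surface. World frame = base frame: x ahead of the robot, y to its left, z up, the work surface at z = 0. Lengths are in mm, angles in degrees, forces in N, time in s.
With the tool pointing down it reaches from about 425 to 875 mm from the base axis. Payload 4.7 kg.
Tool frame: the origin (TCP) lies midway between the tips of the shut fingers; the grasp point (between the pads) lies ctrl.grasp_offset behind it (ctrl.grasp_offset is the distance from the TCP to the grasp point, in mm); z points along the fingers, y is the line along which they close (so a half turn about z gives the same grasp; the last joint's range is limited). The gripper opens to 85 mm and grips with 20 to 120 N. Pads are 22 mm wide; open, the fingers measure 114 mm over their backs; the gripper's body (76 mm by 85 mm) begins 54 mm behind the grasp point. The pads swing forward as they close: fully open they stand 13 mm farther back than shut.
Start: joints at [-63.192, 18.392, -4.016, 83.108, 1.295, 78.541, -3.26], TCP at [284.98, 584.221, 207.749] pointing down, gripper open.
Joint ranges: [-163.93, 163.93], [-17.29, 119.83], [-79.2, 71.16], [3.27, 140.29], [-89.18, 269.18], [5.43, 117.66], [-154.24, 154.24]. Speed limits (degrees/s): [147.25, 147.25, 180, 180, 180, 180, 180].

INTERFACE

Orientations are given as a 3x3 rotation matrix whose columns are the frame's x, y, z axes.
In Python, from station import ctrl gives the robot as it stands. The module is installed in compiled form; this text tells all that it offers.
- The arm moves only by the tool play_rows, never from a script. Its argument "series" is a list of rows, each a list of 7 numbers: the finger opening in m, from 0 to 0.0854, then the shift along the tool's x, y, z in m, then the turn, a rotation vector about the tool's x, y, z in rad. In form: [[fingers, x, y, z, wx, wy, wz], ...]. A call has 1 to 20 rows; each row is the pose to reach, as a shift and turn from the pose commanded when the call began, along the tool's axes at that moment; what a row does not reach only later rows make up. A row lasts 1/10 s, in which the tool goes at most 50 mm and 8.59 degrees, less where a joint would pass 70% of its speed; a pose out of reach is approached as far as the arm can. A call with a gripper value outside its range is refused whole. The fingers move at their own pace and stop on an object; the grip force is fixed at half the most. Time passes only in rows, so rows that repeat a pose let the fingers close. It gives the time, the measured TCP pose, the force, the opening and the grip force at its end, in the units of the state.
- ctrl.get_state(): the state, without advancing time (a new reading comes with each control period).
- ctrl.snapshot(name): name is "scene" or "top" or "wrist"; returns (picture, depth): 480x640x3 uint8, red, green, blue; 480x640 float32, mm along the optical axis (not along the pixel's ray), 0 where there is no reading.
- ctrl.get_calibration(name): a dict with "camera_matrix" (3x3 intrinsics, pixels), "cam_to_world" (4x4, takes a point from camera to world coordinates). Camera axes: x right, y down, z forward; pixel columns grow to the right and rows downward; lengths in mm; the calibration is good to about 2 mm. A picture is of the moment at which its call begins: read the wrist's pose just before it. get_calibration takes no time and is no camera call; for the wrist camera it gives the pose at the moment of the call.
- ctrl.hand_in(): hands the job in; it is judged then, once.
Trained networks look in the newest picture that a camera, given by its name, has taken for a name from the list of things; names that differ only in an ending like _2 or _b are one class to them, and where a whole thing is asked for, a point or a joint stands for the part that bears it (a point fixed in the world has none). Each returns a list of dicts, best first, with "confidence" (0 to 1); they miss things now and then, are a little off and sometimes report something else, mostly with a low value. They report only what shows in the picture. A call takes as long as a camera call.
- ctrl.silhouettes(name, camera): "mask" (480x640 bool, what is visible of it) and "extent" ([left, top, width, height] in pixels, round what is visible of it).
- ctrl.spot_point(name, camera): "point" ([column, row] in pixels: a listed point, or the origin of a listed thing).
The state is a dict: "t": time; "joint_pos": joint angles; "qd": joint speeds; "tau": joint torques, N m; "position": TCP position; "orientation": TCP orientation; "force": force on the tool from outside, world axes, zero at the start; "moment": the same for the moment, N m; "width": finger opening in mm; "gripper_force": force on a finger pad.
Only numpy, scipy, OpenCV 4.12 (cv2) and the standard library are available. Lean on these libraries where they do the work, as an engineer would, in place of code of your own. Each camera call takes 0.05 s, during which the arm holds its last target. There are 200 camera calls.

## Working session

There is one attempt and no reset: what is moved stays moved. The work goes in short steps, Python scripts to look and compute and a tool call to move; the robot and the scene stay as the last step left them, time stands still between calls to the robot, and variables do not carry over. Pictures are saved under pics/ and viewed, at most 10 in all, crops included, and the job is handed in when it is done.

Besides the shell and the picture viewer there is one more tool, called as name([rows], argument=value, ...), one row to a line, values as JSON. play_rows: Moves the arm, as the interface text tells. Its arguments: {"type":"object","properties":{"series":{"type":"array"}},"required":["series"]}

```bash
mkdir -p pics; cat > h.py <<'E'
import numpy as np, cv2
from station import ctrl
def cal(c):
    k=ctrl.get_calibration(c); return np.array(k["camera_matrix"],float),np.array(k["cam_to_world"],float)
def ray(K,T,p):
    d=T[:3,:3]@np.linalg.inv(K)@np.array([p[0],p[1],1.]); return T[:3,3],d
def onz(K,T,p,z):
    o,d=ray(K,T,p); return o+d*(z-o[2])/d[2]
def cloud(K,T,depth):
    v,u=np.mgrid[:480,:640]; P=np.stack([u,v,np.ones_like(u)],-1).reshape(-1,3)@np.linalg.inv(K).T
    P=P*depth.reshape(-1,1); return (P@T[:3,:3].T+T[:3,3]).reshape(480,640,3)
def save(n,im): cv2.imwrite("pics/"+n+".png",im[...,::-1])
E
python3 - <<'E'
from h import *
np.set_printoptions(precision=1,suppress=True)
s=ctrl.get_state(); print(s['t'],s['position'],s['orientation'],s['width'],ctrl.grasp_offset)
for c in ["top","scene"]:
    im,d=ctrl.snapshot(c); save(c+"0",im); K,T=cal(c); C=cloud(K,T,d); print(c,T[:3,3],T[:3,2])
    np.savez(c+"0.npz",im=im,d=d,K=K,T=T)
    for n in ["housing","lid","handle","timer_grip","seat","lip_edge","lid_front","lid_back","board","speaker","multimeter","battery_pack","screwdriver"]:
        r=ctrl.spot_point(n,c)
        for q in r[:2]:
            u,v=q["point"]; 
            P=C[int(np.clip(v,0,479)),int(np.clip(u,0,639))]
            print(n,round(q["confidence"],2),np.array([u,v]),P)
E
```

```text
0.0 [284.8 583.7 206.6] [[-0.9  0.4 -0. ]
 [ 0.4  0.9 -0. ]
 [-0.  -0.  -1. ]] 84.90576793994208 18.700000000000003
top [ 523.6    9.9 1438.4] [ 0.1 -0.  -1. ]
housing 0.65 [254. 267.] [524.4 184.5  50.4]
housing 0.44 [238.8 275.4] [501.2 228.4  48.9]
lid 0.95 [404.3 271.6] [ 522.7 -231.5   58.8]
lid 0.53 [240.8 303.5] [426.8 214.6  86.6]
handle 0.93 [408.2 276.4] [ 509.1 -242.6   59.2]
timer_grip 0.6 [294.3 264.1] [534.7  70.6 117.3]
timer_grip 0.32 [362.9 177.9] [ 790.5 -114.4   16. ]
seat 0.93 [236.9 273.4] [506.7 234.   49.8]
seat 0.5 [404.4 271.8] [ 522.7 -231.5   58.8]
lip_edge 0.61 [238.7 303.5] [426.7 220.   86.4]
lid_front 0.71 [397.5 301. ] [ 437.7 -218.4   26.2]
lid_back 0.76 [412.9 241.9] [ 609.5 -262.8    6.1]
board 0.67 [238.4 275.6] [501.2 228.4  48.9]
board 0.16 [136.8 269.6] [511.1 530.   -1.7]
speaker 0.56 [298.5 172.8] [794.6  69.2  47.5]
speaker 0.54 [408.8 277.3] [ 505.8 -250.2   18.3]
multimeter 0.93 [510.4 268.2] [ 537.8 -534.5   36. ]
battery_pack 0.79 [357.8 174.1] [798.8 -99.8  16.8]
battery_pack 0.22 [240.5 299.9] [436.6 217.   73.1]
screwdriver 0.77 [134.6
[... 157 characters left out ...]
2 214.1  50.9]
lid 0.74 [294.  216.7] [ 528.3 -216.    18.3]
handle 0.48 [478.2 372.3] [531.3 537.6  18.1]
timer_grip 0.53 [352.1 245.7] [545.1  96.9 113.5]
seat 0.74 [398.2 279.8] [490.5 228.8  52.6]
lip_edge 0.66 [411.9 259. ] [430.  213.7  81.3]
lid_front 0.95 [315.2 208.2] [ 450.3 -204.2   22.8]
lid_front 0.26 [395.2 284.4] [508.3 235.9  50.1]
lid_back 0.68 [273.1 219.8] [ 590.3 -248.5   15.3]
board 0.77 [396.  284.8] [506.6 237.9  50.7]
speaker 0.79 [275.  309.1] [807.5 102.8  36.6]
multimeter 0.97 [239.6 177.5] [ 566.1 -512.2   36.7]
battery_pack 0.57 [240.2 272.7] [804.4 -89.2  21.1]
battery_pack 0.17 [353.1 247.5] [544.2 100.3 108. ]
screwdriver 0.92 [478.5 371. ] [527.3 535.1  15.6]
```

```bash
python3 - <<'E'
from h import *
np.set_printoptions(precision=1,suppress=True)
z=np.load("top0.npz"); im=z["im"]; C=cloud(z["K"],z["T"],z["d"])
save("c1",cv2.resize(im[200:340,180:460],(800,400),interpolation=cv2.INTER_CUBIC))
# housing rect & lid plate via heights
def rect(m,lab):
    P=C[m][:,:2].astype(np.float32); c,s,a=cv2.minAreaRect(P); print(lab,len(P),c,s,a,C[m][:,2].mean())
X,Y,Z=C[...,0],C[...,1],C[...,2]
from scipy import ndimage as nd
def big(m): 
    l,n=nd.label(nd.binary_opening(m)); return l==1+np.argmax(nd.sum(m,l,range(1,n+1)))
near=(X>380)&(X<680)
rect(big(near&(Y>0)&(Y<420)&(Z>40)),"housing")
rect(big(near&(Y<-90)&(Y>-400)&(Z>10)),"lid")
rect(big(near&(Y<-90)&(Y>-400)&(Z>45)),"handle")
rect(big(near&(Y>20)&(Y<150)&(Z>98)),"timer")
K,T=cal("top")
for n in ["housing","lid","board"]:
    for q in ctrl.silhouettes(n,"top")[:1]:
        m=q["mask"]; rect(m&(Z>8),"mask "+n+" %.2f"%q["confidence"])
E
```

```text
housing 10382 (519.21435546875, 179.57887268066406) (243.60629272460938, 335.6221618652344) 10.17127513885498 75.43074952709442
lid 4181 (516.4930419921875, -239.97457885742188) (200.68836975097656, 170.62428283691406) 76.51017761230469 22.713629254850005
handle 203 (515.9749755859375, -240.4783477783203) (109.7284927368164, 13.892498016357422) 76.57688903808594 60.16472384811788
timer 180 (535.2159423828125, 79.54376983642578) (39.875091552734375, 37.657901763916016) 45.55501937866211 113.72708200529483
mask housing 0.75 9192 (519.306396484375, 179.5953826904297) (243.41929626464844, 335.6221618652344) 10.171276092529297 77.39801039377467
mask lid 0.93 4126 (533.4843139648438, -169.78273010253906) (344.8442687988281, 170.21600341796875) 76.55675506591797 29.619566578333195
mask board 0.75 1188 (516.2640380859375, 151.2740478515625) (82.8519287109375, 280.12506103515625) 11.388534545898438 58.55281807894446
```

View pics/c1.png

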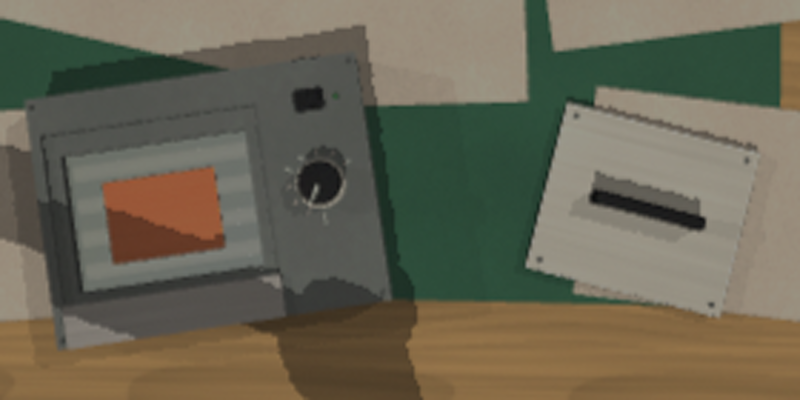

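```bash
cat >> h.py <<'E'
from scipy.spatial.transform import Rotation as Ro
np.set_printoptions(precision=2,suppress=True)
def Rz(a): return Ro.from_euler('z',a,degrees=True).as_matrix()
def rel(R,p):
    s=ctrl.get_state(); R0=np.array(s['orientation']); d=R0.T@(np.array(p)-s['position'])
    w=Ro.from_matrix(R0.T@R).as_rotvec(); print("t %.2f"%s['t'],"shift m",np.round(d/1000,4),"turn",np.round(w,4),"F",np.array(s['force']),"w %.1f"%s['width'],"pos",np.array(s['position'])); return d,w
def down(a):  # tool pointing down, tool y at world angle a
    y=np.array([np.cos(np.radians(a)),np.sin(np.radians(a)),0]); z=np.array([0,0,-1.]); return np.column_stack([np.cross(y,z),y,z])
E
python3 - <<'E'
from h import *
s=ctrl.get_state(); R=np.array(s['orientation']); K,T=cal("wrist")
print(R); print(K, "cam in tool",R.T@(T[:3,3]-s['position']), "axes\n",R.T@T[:3,:3])
print("angle tool y",np.degrees(np.arctan2(R[1,1],R[0,1])))
c=R.T@(T[:3,3]-s['position'])
for a in (10,):
    Rt=down(a); print(Rt, "cam offset world",Rt@c)
    rel(Rt,[480,180,380])
E
```

```text
[[-0.9   0.44  0.  ]
 [ 0.44  0.9   0.  ]
 [-0.    0.   -1.  ]]
[[336.4    0.   315.95]
 [  0.   336.4  240.98]
 [  0.     0.     1.  ]] cam in tool [  66.34    0.58 -165.62] axes
 [[-0.   -0.96 -0.27]
 [ 1.   -0.   -0.  ]
 [ 0.   -0.27  0.96]]
angle tool y 64.00227407871145
[[-0.17  0.98  0.  ]
 [ 0.98  0.17  0.  ]
 [ 0.    0.   -1.  ]] cam offset world [-10.95  65.43 165.62]
t 1.55 shift m [-0.35 -0.28 -0.17] turn [ 0.   -0.    0.94] F [ 0.24 -0.07  0.05] w 85.3 pos [284.96 584.23 207.75]
```

play_rows([
  [0.085,-0.35,-0.28,-0.12,0,0,0.94],
  [0.085,-0.35,-0.28,-0.12,0,0,0.94],
  [0.085,-0.35,-0.28,-0.12,0,0,0.94],
  [0.085,-0.35,-0.28,-0.12,0,0,0.94],
  [0.085,-0.35,-0.28,-0.12,0,0,0.94],
  [0.085,-0.35,-0.28,-0.12,0,0,0.94],
  [0.085,-0.35,-0.28,-0.12,0,0,0.94],
  [0.085,-0.35,-0.28,-0.12,0,0,0.94],
  [0.085,-0.35,-0.28,-0.12,0,0,0.94],
  [0.085,-0.35,-0.28,-0.12,0,0,0.94],
  [0.085,-0.35,-0.28,-0.12,0,0,0.94],
  [0.085,-0.35,-0.28,-0.12,0,0,0.94],
  [0.085,-0.35,-0.28,-0.12,0,0,0.94],
])

```text
t: 2.85
position: [475.6, 181.5, 327.0]
orientation: [[-0.18, 0.984, -0.001], [0.984, 0.18, 0.0], [0.0, -0.001, -1.0]]
force: [1.0, 0.7, 0.2]
width: 84.8
gripper_force: 0.0
```

```bash
python3 - <<'E'
from h import *
K,T=cal("wrist"); im,d=ctrl.snapshot("wrist"); save("w1",im); np.savez("w1.npz",im=im,d=d,K=K,T=T)
C=cloud(K,T,d)
for n in ["housing","timer_grip","seat","lip_edge","board"]:
    for q in ctrl.spot_point(n,"wrist")[:1]:
        u,v=q["point"]; print(n,q["confidence"],u,v,C[int(v),int(u)],"z101",onz(K,T,(u,v),101)[:2],"z70",onz(K,T,(u,v),70)[:2])
Z=C[...,2]; print("z hist",[(z,int(((Z>z)&(Z<=z+2)).sum())) for z in range(40,120,2)])
E
```

```text
housing 0.9 345.2 199.5 [513.17 191.23  51.65] z101 [508.11 197.03] z70 [511.53 193.01]
timer_grip 0.76 346.9 294.0 [531.06  85.46 113.75] z101 [534.41  80.2 ] z70 [539.92  66.94]
lip_edge 0.55 286.0 165.0 [431.42 221.49  68.89] z101 [433.95 223.48] z70 [431.51 221.56]
board 0.96 342.6 166.9 [500.8  232.08  52.02] z101 [497.67 232.96] z70 [500.27 231.79]
z hist [(40, 184), (42, 483), (44, 260), (46, 1404), (48, 7320), (50, 5836), (52, 1413), (54, 195), (56, 149), (58, 198), (60, 123), (62, 137), (64, 155), (66, 638), (68, 5684), (70, 1528), (72, 266), (74, 6862), (76, 11165), (78, 378), (80, 564), (82, 4613), (84, 1202), (86, 19), (88, 16), (90, 23), (92, 20), (94, 16), (96, 21), (98, 17), (100, 19), (102, 20), (104, 21), (106, 43), (108, 33), (110, 301), (112, 446), (114, 9), (116, 0), (118, 0)]
```

View pics/w1.png

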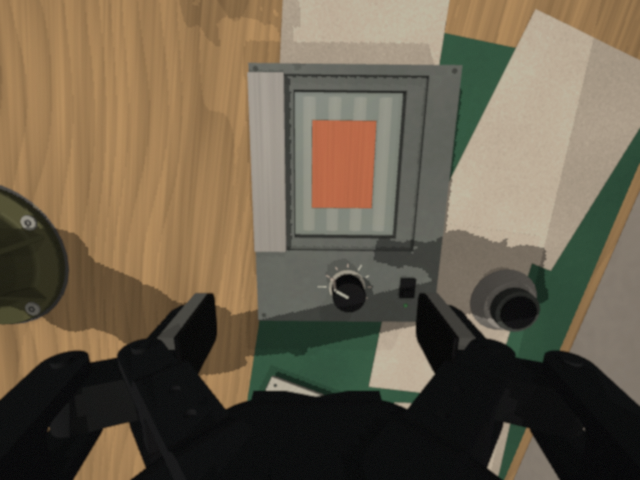

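```bash
cat >> h.py <<'E'
from scipy.optimize import minimize
def hmap(q):
    x,y=q[...,0],q[...,1]; h=np.zeros(x.shape)
    i=lambda a,b,c,d:(x>a)&(x<b)&(y>c)&(y<d)
    h[i(-120,120,-160,160)]=77; h[i(-92,84,-59,149)]=70; h[i(-70,62,-44,134)]=50; h[i(-120,-80,-59,149)]=84
    h[np.hypot(x,y+109)<20]=113
    return h
def fit(C,g,n0=None):
    P=C.reshape(-1,3); P=P[(np.hypot(P[:,0]-g[0],P[:,1]-g[1])<230)&(P[:,2]>-10)]
    def cost(p):
        q=(P[:,:2]-p[:2])@Rz(p[2])[:2,:2]; return np.minimum(np.abs(P[:,2]-hmap(q)-p[3]),12).mean()
    best=min((minimize(cost,np.r_[g,0]+np.array(o),method='Nelder-Mead',options=dict(xatol=.02,fatol=1e-4,initial_simplex=np.r_[g,0]+np.array(o)+np.vstack([np.zeros(4),np.diag([4,4,2,2])]))) for o in ([0,0,0,0],[-3,-3,-1,0],[3,3,1,0])),key=lambda r:r.fun)
    return best.x,best.fun
E
python3 - <<'E'
from h import *
for n in ["w1","top0","scene0"]:
    z=np.load(n+".npz"); C=cloud(z["K"],z["T"],z["d"]); p,f=fit(C,[517,186,10.]); print(n,p,f,"timer",p[:2]+Rz(p[2])[:2,:2]@[0,-109])
rel(down(-13.5),[516.5,-240,80])
E
```

```text
w1 [516.93 188.35   9.66  -0.38] 6.355332133941562 timer [535.23  80.9 ]
top0 [516.96 186.7    9.91   1.24] 3.1332308020036597 timer [535.72  79.33]
scene0 [515.03 187.99  10.23   1.2 ] 3.8391460724527766 timer [534.39  80.72]
t 3.15 shift m [-0.42 -0.04  0.25] turn [-0.    0.    0.41] F [-0.04 -0.08  0.97] w 85.2 pos [476.48 179.78 327.49]
```

play_rows([
  [0.085,-0.42,-0.04,0,0,0,0.41],
  [0.085,-0.42,-0.04,0,0,0,0.41],
  [0.085,-0.42,-0.04,0,0,0,0.41],
  [0.085,-0.42,-0.04,0,0,0,0.41],
  [0.085,-0.42,-0.04,0,0,0,0.41],
  [0.085,-0.42,-0.04,0,0,0,0.41],
  [0.085,-0.42,-0.04,0.1,0,0,0.41],
  [0.085,-0.42,-0.04,0.15,0,0,0.41],
  [0.085,-0.42,-0.04,0.15,0,0,0.41],
  [0.085,-0.42,-0.04,0.15,0,0,0.41],
  [0.085,-0.42,-0.04,0.15,0,0,0.41],
  [0.085,-0.42,-0.04,0.15,0,0,0.41],
])

```text
t: 4.35
position: [511.0, -241.3, 177.2]
orientation: [[0.232, 0.973, -0.002], [0.973, -0.232, 0.0], [-0.0, -0.002, -1.0]]
force: [0.5, 0.3, 0.1]
width: 85.0
gripper_force: 0.0
```

```bash
cat >> h.py <<'E'
from scipy import ndimage as nd
def barfit(C,g,zr):
    m=(np.hypot(C[...,0]-g[0],C[...,1]-g[1])<90)&(C[...,2]>zr[0])&(C[...,2]<zr[1])
    l,n=nd.label(nd.binary_opening(m)); 
    if n: m=l==1+np.argmax(nd.sum(m,l,range(1,n+1)))
    P=C[m]; c,s,a=cv2.minAreaRect(P[:,:2].astype(np.float32)); return np.array(c),s,a,P[:,2].mean(),len(P)
E
python3 - <<'E'
from h import *
K,T=cal("wrist"); im,d=ctrl.snapshot("wrist"); save("w2",im); C=cloud(K,T,d)
for q in ctrl.spot_point("handle","wrist")[:1]:
    u,v=q["point"]; print(q["confidence"],u,v,C[int(v),int(u)],onz(K,T,(u,v),60)[:2])
print(barfit(C,(516,-240),(52,68)))
rel(down(-13.5),[516.2,-240.2,33.3])
E
```

```text
0.86 323.0 224.4 [ 518.66 -238.54   58.85] [ 518.62 -238.63]
(array([ 516.75, -237.93]), (108.84392547607422, 13.326181411743164), 76.42538452148438, np.float64(59.01190855350345), 1926)
t 4.45 shift m [0.   0.   0.15] turn [ 0. -0.  0.] F [-0.57  0.35 -0.92] w 85.3 pos [ 512.76 -240.35  179.15]
```

View pics/w2.png

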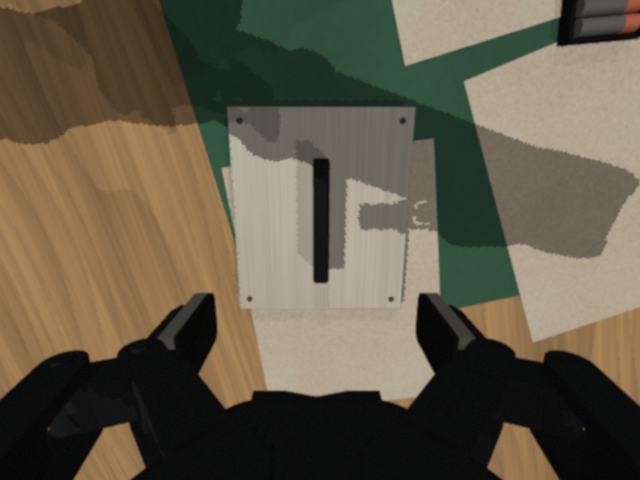

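play_rows([
  [0.085,0.0027,0.0034,0.05,0,0,0],
  [0.085,0.0027,0.0034,0.1,0,0,0],
  [0.085,0.0027,0.0034,0.13,0,0,0],
  [0.085,0.0027,0.0034,0.145,0,0,0],
  [0.085,0.0027,0.0034,0.145,0,0,0],
  [0.0,0.0027,0.0034,0.145,0,0,0],
  [0.0,0.0027,0.0034,0.145,0,0,0],
  [0.0,0.0027,0.0034,0.145,0,0,0],
  [0.0,0.0027,0.0034,0.145,0,0,0],
  [0.0,0.0027,0.0034,0.145,0,0,0],
  [0.0,0.0027,0.0034,0.145,0,0,0],
  [0.0,0.0027,0.0034,0.145,0,0,0],
  [0.0,0.0027,0.0034,0.145,0,0,0],
])

```text
t: 5.75
position: [515.6, -239.6, 33.6]
orientation: [[0.231, 0.973, 0.001], [0.973, -0.231, 0.0], [0.001, 0.001, -1.0]]
force: [-1.6, 0.8, 4.9]
width: 10.8
gripper_force: 58.6
```

play_rows([
  [0.0,0,0,-0.01,0,0,0],
  [0.0,0,0,-0.03,0,0,0],
  [0.0,0,0,-0.06,0,0,0],
  [0.0,0,0,-0.1,0,0,0],
  [0.0,0,0,-0.14,0,0,0],
  [0.0,0,0,-0.17,0,0,0],
  [0.0,0,0,-0.18,0,0,0],
  [0.0,0,0,-0.18,0,0,0],
  [0.0,0,0,-0.18,0,0,0],
])

```text
t: 6.65
position: [514.0, -238.7, 210.4]
orientation: [[0.231, 0.973, -0.004], [0.973, -0.231, 0.001], [0.0, -0.004, -1.0]]
force: [-0.1, 0.3, -7.5]
width: 10.8
gripper_force: 59.0
```

```bash
cat >> h.py <<'E'
H=np.array([516.7,187.6,0]); HY=9.9
def hw(p): return H+Rz(HY)@np.array(p,float)   # housing->world
# lid pose from lid_front (housing x, z) and tilt deg (back up), side y=45
def toolpose(fx,fz,tilt,M):
    """TCP pose for lid at front edge (fx,fz), tilt; M = lid->tool offset: (Rlt, plt) tool in lid frame"""
    Rl=Rz(HY)@Ro.from_euler('y',-tilt,degrees=True).as_matrix()
    f=hw([fx,45,fz]); o=f-Rl@np.array([-85,0,14.]); return Rl@M[0], o+Rl@M[1]
E
python3 - <<'E'
from h import *
s=ctrl.get_state(); R=np.array(s['orientation']); p=np.array(s['position']); print(s['force'],s['width'],s['gripper_force'])
K,T=cal("wrist"); im,d=ctrl.snapshot("wrist"); C=cloud(K,T,d); save("w3",im)
# plate: fit plane + rect in tool frame
Ct=(C-p)@R   # tool coords
m=(np.abs(Ct[...,2])<60)&(d>0)&(np.hypot(Ct[...,0],Ct[...,1])<160)
print([(z,int((m&(abs(Ct[...,2]-z)<1.5)).sum())) for z in range(-30,60,3)])
mm=m&(Ct[...,2]>4)&(Ct[...,2]<24); l,n=nd.label(nd.binary_opening(mm)); mm=l==1+np.argmax(nd.sum(mm,l,range(1,n+1)))
P=Ct[mm]; A=np.c_[P[:,:2],np.ones(len(P))]; c=np.linalg.lstsq(A,P[:,2],rcond=None)[0]
k=abs(A@c-P[:,2])<3; c=np.linalg.lstsq(A[k],P[k,2],rcond=None)[0]; print("plane",c,"tilt deg x,y",np.degrees(c[:2]))
print("rect tool",cv2.minAreaRect(P[k,:2].astype(np.float32)),len(P))
im,d=ctrl.snapshot("top"); K,T=cal("top"); C=cloud(K,T,d); Z=C[...,2]
m=(np.hypot(C[...,0]-p[0],C[...,1]-p[1])<160)&(abs(Z-200)<30);print("top plate",cv2.minAreaRect(C[m][:,:2].astype(np.float32)),m.sum(),Z[m].mean())
E
```

```text
[-0.09  0.26 -7.46] 10.78786714078651 58.96213710308075
[(-30, 154), (-27, 2774), (-24, 3460), (-21, 62), (-18, 21), (-15, 6), (-12, 0), (-9, 43), (-6, 25), (-3, 4), (0, 14), (3, 12), (6, 2), (9, 22), (12, 4946), (15, 66832), (18, 71), (21, 0), (24, 0), (27, 0), (30, 0), (33, 0), (36, 0), (39, 0), (42, 0), (45, 0), (48, 0), (51, 0), (54, 0), (57, 0)]
plane [ 0.   -0.   14.39] tilt deg x,y [ 0.08 -0.  ]
rect tool ((28.09064483642578, 0.8375930786132812), (146.83901977539062, 170.88792419433594), 0.17872288823127747) 71054
top plate ((519.7781982421875, -217.50350952148438), (156.57135009765625, 170.29270935058594), 76.67122650146484) 2945 197.12432668750756
```

View pics/w3.png

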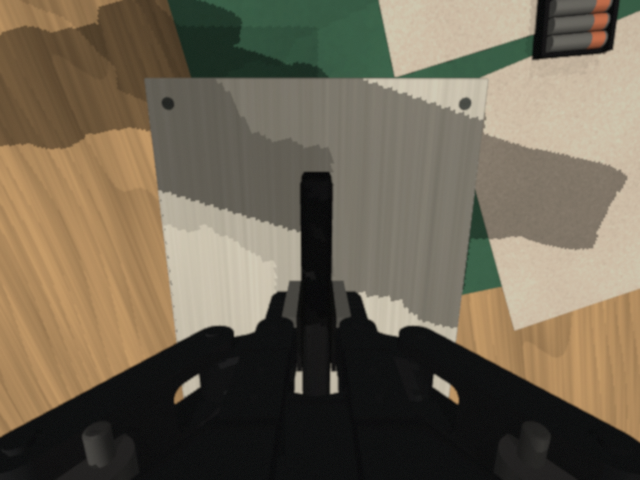

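```bash
cat >> h.py <<'E'
M=(np.column_stack([[0,1,0],[1,0,0],[0,0,-1.]]),np.array([-.84,-1.5,34.4]))
def lidnow(M=M):
    s=ctrl.get_state(); R=np.array(s['orientation']); Rl=R@M[0].T; o=np.array(s['position'])-Rl@M[1]
    f=Rz(HY).T@(o+Rl@[-85,0,14]-H); b=Rz(HY).T@(o+Rl@[85,0,14]-H); print("front",f,"back",b,"yaw",np.degrees(np.arctan2(Rl[1,0],Rl[0,0]))-HY); return f,b
E
python3 - <<'E'
from h import *
rel(*toolpose(-70,120,10,M)); lidnow()
E
```

```text
t 6.75 shift m [ 0.46 -0.1   0.06] turn [-0.18  0.03 -0.4 ] F [-0.69  0.55 -7.49] w 10.5 pos [ 513.88 -238.75  210.17]
front [-152.9  -384.89  190.15] back [   3.3  -451.98  189.38] yaw -23.246437471199464
```

play_rows([
  [0,0.02,-0.005,0,0,0,0],
  [0,0.06,-0.015,0,-0.02,0,-0.03],
  [0,0.1,-0.025,0,-0.04,0.01,-0.08],
  [0,0.14,-0.03,0,-0.06,0.01,-0.12],
  [0,0.18,-0.04,0,-0.08,0.01,-0.16],
  [0,0.22,-0.05,0,-0.1,0.02,-0.2],
  [0,0.26,-0.06,0,-0.12,0.02,-0.25],
  [0,0.3,-0.07,0,-0.14,0.02,-0.3],
  [0,0.34,-0.08,0,-0.16,0.03,-0.35],
  [0,0.38,-0.09,0,-0.18,0.03,-0.4],
  [0,0.42,-0.1,0,-0.18,0.03,-0.4],
  [0,0.44,-0.1,0.01,-0.18,0.03,-0.4],
  [0,0.455,-0.1,0.02,-0.18,0.03,-0.4],
  [0,0.46,-0.1,0.02,-0.18,0.03,-0.4],
  [0,0.46,-0.1,0.02,-0.18,0.03,-0.4],
])

```text
t: 8.25
position: [523.8, 230.0, 191.2]
orientation: [[-0.166, 0.97, 0.176], [0.986, 0.165, 0.021], [-0.008, 0.177, -0.984]]
force: [-0.1, -1.1, -7.7]
width: 10.8
gripper_force: 59.2
```

```bash
sed -i 's/np.round(d\/1000,4),"turn",np.round(w,4)/(d\/1000).round(4).tolist(),"turn",w.round(4).tolist()/' h.py; python3 - <<'E'
from h import *
im,d=ctrl.snapshot("wrist"); save("w4",im); lidnow(); rel(*toolpose(-74.5,85,10,M))
K,T=cal("wrist");C=cloud(K,T,d); s=ctrl.get_state(); R=np.array(s['orientation']); Ct=(C-s['position'])@R
m=(np.hypot(C[...,0]-H[0],C[...,1]-H[1])<230)&(C[...,2]>-10)&(Ct[...,2]>35)
print(m.sum(),fit(C[m],[H[0],H[1],HY]))
mm=(Ct[...,2]>4)&(Ct[...,2]<24)&(np.hypot(Ct[...,0],Ct[...,1])<160)&(d>0); l,n=nd.label(nd.binary_opening(mm)); mm=l==1+np.argmax(nd.sum(mm,l,range(1,n+1)))
P=Ct[mm]; A=np.c_[P[:,:2],np.ones(len(P))];c=np.linalg.lstsq(A,P[:,2],rcond=None)[0]; print("plane",c); print(cv2.minAreaRect(P[:,:2].astype(np.float32)))
im,d=ctrl.snapshot("top");K,T=cal("top");C=cloud(K,T,d);m=(np.hypot(C[...,0]-H[0],C[...,1]-H[1])<230)&(C[...,2]<118)&(C[...,2]>-10); print(fit(C[m],[H[0],H[1],HY]))
E
```

```text
front [-64.39  41.58 156.95] back [102.87  40.63 187.33] yaw -0.32610063279016366
t 8.30 shift m [0.0042, -0.0227, 0.0694] turn [0.0051, 0.0091, -0.0056] F [ 0.18 -0.2  -6.89] w 11.0 pos [524.39 229.34 192.07]
48850 (array([511.67, 187.09,   9.87,   0.28]), np.float64(0.9470025730472433))
plane [ 0.    0.01 14.52]
((28.183761596679688, 0.30161285400390625), (146.0770263671875, 170.72723388671875), 0.12032293528318405)
(array([516.89, 186.45,   9.8 ,   1.29]), np.float64(2.554598723821821))
```

View pics/w4.png

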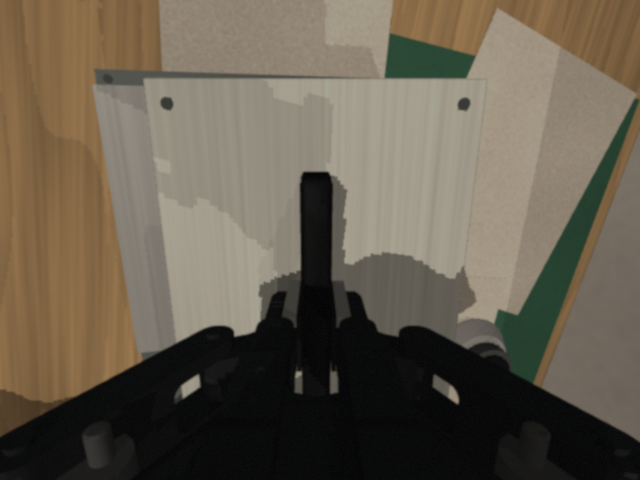

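```bash
sed -i 's/^H=.*/H=np.array([516.2,187.3,0]); HY=9.9/' h.py; python3 - <<'E'
from h import *
rel(*toolpose(-74.5,90,10,M))
E
```

```text
t 8.35 shift m [0.0042, -0.0228, 0.0649] turn [0.0062, 0.0086, -0.0064] F [-0.54  0.73 -6.81] w 11.0 pos [524.7  229.1  192.68]
```

play_rows([
  [0,0.002,-0.008,0.01,0.005,0.009,-0.005],
  [0,0.004,-0.017,0.03,0.005,0.009,-0.005],
  [0,0.004,-0.021,0.05,0.005,0.009,-0.005],
  [0,0.004,-0.0225,0.06,0.005,0.009,-0.005],
  [0,0.004,-0.0225,0.064,0.005,0.009,-0.005],
  [0,0.004,-0.0225,0.064,0.005,0.009,-0.005],
  [0,0.004,-0.0225,0.064,0.005,0.009,-0.005],
])

```text
t: 9.05
position: [514.1, 233.1, 126.9]
orientation: [[-0.173, 0.969, 0.174], [0.985, 0.17, 0.033], [0.002, 0.177, -0.984]]
force: [0.6, -0.3, -7.0]
width: 11.0
gripper_force: 59.2
```

```bash
python3 - <<'E'
from h import *
lidnow(); rel(*toolpose(-74.5,80,10,M)); rel(*toolpose(-74.5,70,10,M))
for c in ("top",):
    im,d=ctrl.snapshot(c); K,T=cal(c)
    p=K@(np.linalg.inv(T)@np.r_[hw([-80,45,84]),1])[:3]; u,v=(p[:2]/p[2]).astype(int); print(u,v)
    save("t5",cv2.resize(im[v-60:v+60,u-80:u+80],(800,600),interpolation=cv2.INTER_CUBIC))
E
```

```text
front [-73.39  47.03  91.88] back [ 93.92  47.12 122.  ] yaw 0.031654232502129176
t 9.05 shift m [-0.002, -0.0031, 0.0118] turn [0.0036, -0.0025, 0.0005] F [ 0.58 -0.27 -7.03] w 11.0 pos [514.11 233.15 126.86]
t 9.05 shift m [-0.0021, -0.0049, 0.0216] turn [0.0036, -0.0025, 0.0005] F [ 0.58 -0.27 -7.03] w 11.0 pos [514.11 233.15 126.86]
238 301
```

View pics/t5.png

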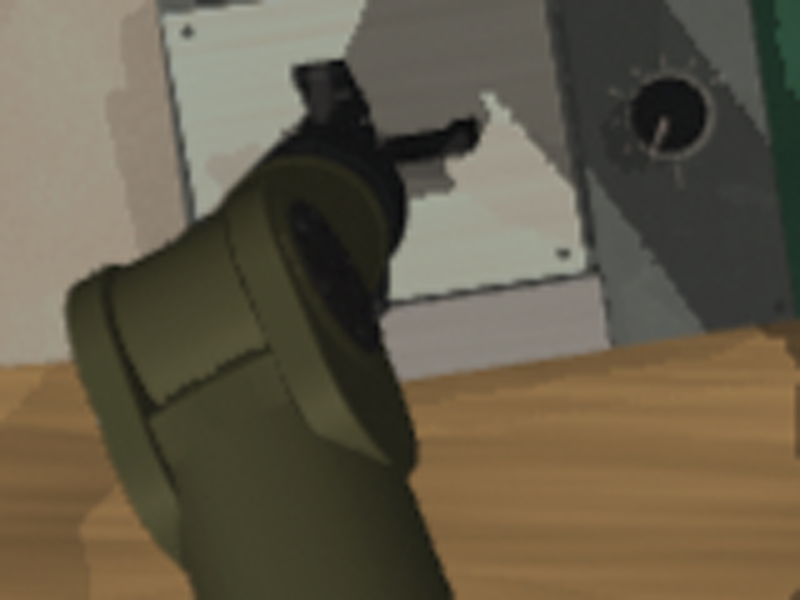

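play_rows([
  [0,-0.001,-0.002,0.005,0.003,-0.002,0],
  [0,-0.002,-0.003,0.01,0.003,-0.002,0],
  [0,-0.002,-0.004,0.015,0.003,-0.002,0],
  [0,-0.002,-0.0042,0.018,0.003,-0.002,0],
  [0,-0.002,-0.0042,0.018,0.003,-0.002,0],
  [0,-0.002,-0.0042,0.018,0.003,-0.002,0],
])

```text
t: 9.7
position: [512.6, 230.8, 107.2]
orientation: [[-0.173, 0.97, 0.17], [0.985, 0.17, 0.029], [-0.0, 0.172, -0.985]]
force: [0.4, 0.3, -7.2]
width: 10.8
gripper_force: 59.2
```

```bash
python3 - <<'E'
from h import *
lidnow(); rel(*toolpose(-74.5,70,10,M)); print(ctrl.get_state()['moment'])
E
```

```text
front [-75.42  44.9   72.58] back [ 92.04  45.07 101.87] yaw 0.05917465508441744
t 9.70 shift m [0.0, 0.0004, 0.0026] turn [-0.0013, 0.0002, 0.001] F [ 0.4   0.29 -7.16] w 10.8 pos [512.63 230.83 107.18]
[-0.11  0.48 -0.01]
```

play_rows([
  [0,0,0,0.001,0,0,0],
  [0,0,0,0.002,0,0,0],
  [0,0,0,0.003,0,0,0],
  [0,0,0,0.003,0,0,0],
])

```text
t: 10.1
position: [513.0, 230.8, 104.2]
orientation: [[-0.173, 0.97, 0.17], [0.985, 0.17, 0.029], [-0.0, 0.172, -0.985]]
force: [-0.0, -0.1, -7.0]
width: 11.0
gripper_force: 59.2
```

play_rows([
  [0,0,0,0.001,0,0,0],
  [0,0,0,0.002,0,0,0],
  [0,0,0,0.002,0,0,0],
])

```text
t: 10.4
position: [513.8, 231.1, 102.5]
orientation: [[-0.173, 0.97, 0.17], [0.985, 0.17, 0.03], [-0.0, 0.173, -0.985]]
force: [0.7, 0.6, -6.1]
width: 10.7
gripper_force: 59.4
```

```bash
python3 - <<'E'
from h import *
lidnow(); rel(*toolpose(-74.5,70,10,M)); print(ctrl.get_state()['moment'])
E
```

```text
front [-74.23  44.96  67.87] back [93.2  45.12 97.29] yaw 0.05510277355404192
t 10.40 shift m [-0.0, 0.0001, -0.0022] turn [-0.0006, -0.0, 0.0009] F [ 0.72  0.62 -6.08] w 10.7 pos [513.77 231.07 102.53]
[-0.09  0.38 -0.01]
```

play_rows([
  [0,0,0,0.001,0,0,0],
  [0,0,0,0.0015,0,0,0],
  [0,0,0,0.0015,0,0,0],
])

```text
t: 10.7
position: [514.5, 231.2, 101.5]
orientation: [[-0.173, 0.97, 0.171], [0.985, 0.17, 0.03], [0.0, 0.174, -0.985]]
force: [0.9, 0.5, -4.2]
width: 10.9
gripper_force: 59.5
```

```bash
python3 - <<'E'
from h import *
f,b=lidnow(); rel(*toolpose(-89,f[2],10,M)); print(ctrl.get_state()['moment'])
E
```

```text
front [-73.45  44.99  66.74] back [93.96 45.12 96.33] yaw 0.04434267843374684
t 10.70 shift m [-0.0, -0.0153, -0.0027] turn [0.0004, -0.0002, 0.0008] F [ 0.93  0.47 -4.21] w 10.9 pos [514.51 231.21 101.47]
[-0.08  0.07 -0.  ]
```

play_rows([
  [0,0,-0.002,-0.0003,0,0,0],
  [0,0,-0.004,-0.0007,0,0,0],
  [0,0,-0.006,-0.001,0,0,0],
  [0,0,-0.008,-0.0014,0,0,0],
  [0,0,-0.01,-0.0017,0,0,0],
  [0,0,-0.012,-0.0021,0,0,0],
  [0,0,-0.012,-0.0021,0,0,0],
])

```text
t: 11.4
position: [501.2, 228.8, 100.7]
orientation: [[-0.173, 0.97, 0.169], [0.985, 0.17, 0.029], [-0.0, 0.172, -0.985]]
force: [1.1, -0.3, -4.6]
width: 10.9
gripper_force: 59.5
```

```bash
python3 - <<'E'
from h import *
f,b=lidnow(); rel(*toolpose(-91,f[2],10,M)); print(ctrl.get_state()['moment'])
E
```

```text
front [-87.07  44.89  66.19] back [80.41 45.08 95.39] yaw 0.06410231150601575
t 11.40 shift m [0.0, -0.0039, -0.0008] turn [-0.0019, 0.0002, 0.0011] F [ 1.11 -0.27 -4.59] w 10.9 pos [501.18 228.83 100.74]
[-0.06  0.3  -0.03]
```

play_rows([
  [0,0,-0.001,-0.0002,0,0,0],
  [0,0,-0.002,-0.0004,0,0,0],
  [0,0,-0.003,-0.0006,0,0,0],
  [0,0,-0.003,-0.0006,0,0,0],
])

```text
t: 11.8
position: [500.2, 228.6, 102.0]
orientation: [[-0.173, 0.97, 0.173], [0.985, 0.17, 0.031], [0.0, 0.176, -0.984]]
force: [4.9, 1.0, -3.3]
width: 10.7
gripper_force: 59.7
```

```bash
python3 - <<'E'
from h import *
f,b=lidnow(); s=ctrl.get_state(); print(s['moment'],s['force'])
c=np.array([-90.5-f[0],0,70-f[2]]); print("corr",c)
# lowering about the front edge, fx to -89.5
Rn=np.array(s['orientation'])
for t in (10,8.5,7,5.5,4,2.5,1,0):
    R,p=toolpose(-89.5-c[0],f[2],t,M); d=Rn.T@(p-s['position']); w=Ro.from_matrix(Rn.T@R).as_rotvec(); print(t,(d/1000).round(4).tolist(),w.round(4).tolist())
ims=[]
for c in("top","scene"):
    im,d=ctrl.snapshot(c); K,T=cal(c); p=K@(np.linalg.inv(T)@np.r_[hw([-60,-40,80]),1])[:3]; u,v=(p[:2]/p[2]).astype(int)
    ims.append(cv2.resize(im[v-50:v+50,u-50:u+50],(400,400),interpolation=cv2.INTER_CUBIC))
save("x6",np.hstack(ims))
E
```

```text
front [-87.9   44.84  67.1 ] back [79.45 44.94 96.97] yaw 0.032438570393541255
[-0.02 -0.65 -0.03] [ 4.89  1.02 -3.26]
corr [-2.6  0.   2.9]
10 [0.0001, 0.001, 0.0004] [0.0021, -0.0004, 0.0006]
8.5 [0.0001, 0.0015, 0.0026] [0.0283, -0.0004, 0.0006]
7 [0.0001, 0.002, 0.0048] [0.0545, -0.0003, 0.0006]
5.5 [0.0001, 0.0024, 0.007] [0.0806, -0.0003, 0.0006]
4 [0.0001, 0.0027, 0.0093] [0.1068, -0.0003, 0.0006]
2.5 [0.0001, 0.0029, 0.0115] [0.133, -0.0003, 0.0006]
1 [0.0001, 0.0032, 0.0138] [0.1592, -0.0003, 0.0006]
0 [0.0001, 0.0033, 0.0153] [0.1766, -0.0003, 0.0006]
```

View pics/x6.png

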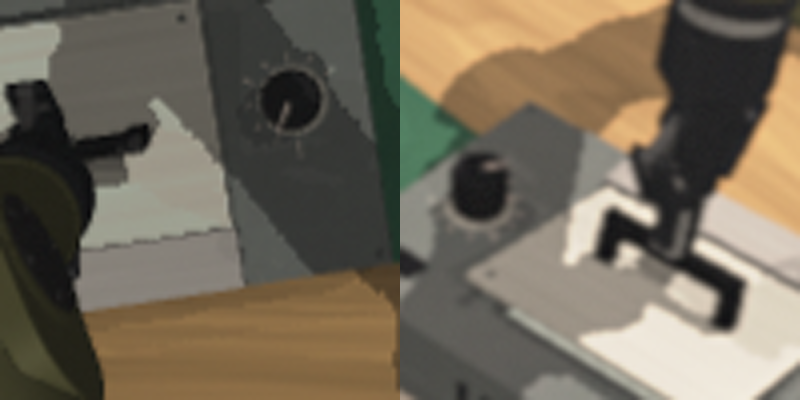

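play_rows([
  [0,0,0.0015,0.0005,0,0,0],
  [0,0,0.0025,0.0015,0.015,0,0],
  [0,0,0.0027,0.0026,0.028,0,0],
  [0,0,0.003,0.0037,0.041,0,0],
  [0,0,0.0032,0.0048,0.0545,0,0],
  [0,0,0.0034,0.0059,0.068,0,0],
  [0,0,0.0036,0.007,0.0806,0,0],
  [0,0,0.0036,0.007,0.0806,0,0],
])

```text
t: 12.7
position: [502.9, 229.1, 94.0]
orientation: [[-0.173, 0.981, 0.089], [0.985, 0.172, 0.015], [-0.001, 0.09, -0.996]]
force: [0.4, -0.1, -5.1]
width: 10.4
gripper_force: 59.5
```

```bash
python3 - <<'E'
from h import *
f,b=lidnow(); s=ctrl.get_state(); print(s['moment'],s['force'])
Rn=np.array(s['orientation'])
for t in (5,4,3,2,1,0):
    R,p=toolpose(-86.5,67,t,M); d=Rn.T@(p-s['position']); w=Ro.from_matrix(Rn.T@R).as_rotvec(); print(t,(d/1000).round(4).tolist(),w.round(4).tolist())
E
```

```text
front [-87.86  44.83  66.05] back [81.45 44.97 81.41] yaw 0.04736486117251637
[-0.02  0.21 -0.02] [ 0.41 -0.14 -5.06]
5 [0.0001, 0.0015, -0.0006] [0.0032, 0.0008, 0.0008]
4 [0.0001, 0.0018, 0.0009] [0.0207, 0.0008, 0.0008]
3 [0.0001, 0.0022, 0.0024] [0.0381, 0.0008, 0.0008]
2 [0.0001, 0.0024, 0.0039] [0.0556, 0.0008, 0.0008]
1 [0.0001, 0.0027, 0.0054] [0.073, 0.0008, 0.0008]
0 [0.0001, 0.0029, 0.0069] [0.0905, 0.0008, 0.0008]
```

play_rows([
  [0,0,0.001,0.001,0.012,0,0],
  [0,0,0.0015,0.002,0.024,0,0],
  [0,0,0.002,0.003,0.036,0,0],
  [0,0,0.0023,0.0041,0.048,0,0],
  [0,0,0.0025,0.0051,0.06,0,0],
  [0,0,0.0027,0.006,0.072,0,0],
  [0,0,0.0029,0.007,0.082,0,0],
  [0,0,0.0029,0.007,0.082,0,0],
])

```text
t: 13.5
position: [506.1, 229.8, 89.6]
orientation: [[-0.173, 0.985, 0.008], [0.985, 0.173, 0.001], [0.0, 0.008, -1.0]]
force: [-9.1, -1.8, 7.9]
width: 11.1
gripper_force: 61.4
```

```bash
python3 - <<'E'
from h import *
f,b=lidnow(); s=ctrl.get_state(); print(s['moment'],s['force'])
rel(*toolpose(-86.5,66,0,M))
E
```

```text
front [-86.68  45.    68.51] back [83.31 45.14 69.82] yaw 0.04954380393191471
[-0.62  1.87 -0.03] [-9.05 -1.79  7.94]
t 13.50 shift m [-0.0001, 0.0003, 0.0032] turn [0.0077, -0.0001, 0.0009] F [-9.05 -1.79  7.94] w 11.1 pos [506.07 229.76  89.56]
```

```bash
python3 - <<'E'
from h import *
K,T=cal("wrist"); im,d=ctrl.snapshot("wrist"); C=cloud(K,T,d)
q=(C-H)@Rz(HY); 
def zz(C,q,a,b,c,e):
    m=(q[...,0]>a)&(q[...,0]<b)&(q[...,1]>c)&(q[...,1]<e)&(q[...,2]>40)&(q[...,2]<100); return m.sum(),np.median(q[m][:,2]) if m.sum() else None
for c in("wrist","top","scene"):
    if c!="wrist": K,T=cal(c); i2,d2=ctrl.snapshot(c); C=cloud(K,T,d2); q=(C-H)@Rz(HY)
    print(c,"lip",zz(C,q,-115,-85,0,140),"backrim",zz(C,q,92,116,-40,140),"left rim",zz(C,q,-60,80,152,158),"deck",zz(C,q,40,110,-150,-70))
    for n,(a,b) in dict(front=(-70,-55),mid=(-30,-15),mid2=(20,40),back=(58,75)).items():
        print(n,"right",zz(C,q,a,b,-45,10),"left",zz(C,q,a,b,80,135))
import json
save("w7",im)
E
```

```text
wrist lip (np.int64(15318), np.float64(83.38767423609754)) backrim (np.int64(11915), np.float64(76.31117818235808)) left rim (np.int64(4087), np.float64(76.33580096224955)) deck (np.int64(0), None)
front right (np.int64(29), np.float64(75.25002583032708)) left (np.int64(3200), np.float64(75.3728661761858))
mid right (np.int64(7), np.float64(75.14145540283727)) left (np.int64(3185), np.float64(75.34598721750154))
mid2 right (np.int64(77), np.float64(75.42107314308635)) left (np.int64(4229), np.float64(75.35571885468454))
back right (np.int64(224), np.float64(75.37916790483861)) left (np.int64(3568), np.float64(75.35479528622744))
top lip (np.int64(222), np.float64(84.4872716547012)) backrim (np.int64(573), np.float64(77.79075530229238)) left rim (np.int64(18), np.float64(77.54417094894006)) deck (np.int64(742), np.float64(78.1984444002934))
front right (np.int64(111), np.float64(76.87869655055351)) left (np.int64(0), None)
mid right (np.int64(111), np.float64(76.99749782997992)) left (np.int64(0), None)
mid2 right (np.int64(148), np.float64(76.73897556578527)) left (np.int64(0), None)
back right (np.int64(125), np.float64(76.78391331299508)) left (np.int64(48), np.float64(76.76264242825584))
scene lip (np.int64(344), np.float64(84.30065098571015)) backrim (np.int64(495), np.float64(77.23986268534907)) left rim (np.int64(104), np.float64(77.26009887604647)) deck (np.int64(508), np.float64(77.41863385674839))
front right (np.int64(3), np.float64(77.14411224780736)) left (np.int64(81), np.float64(76.08810199159632))
mid right (np.int64(29), np.float64(75.85020943891107)) left (np.int64(66), np.float64(76.9315647031869))
mid2 right (np.int64(101), np.float64(75.71871411089387)) left (np.int64(126), np.float64(76.27729756293724))
back right (np.int64(91), np.float64(76.57934636643563)) left (np.int64(104), np.float64(76.22440604155929))
```

View pics/w7.png

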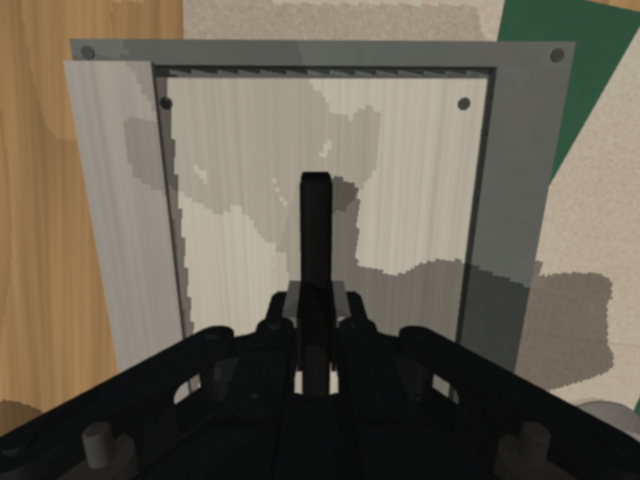

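play_rows([
  [0,0,-0.0005,-0.0005,0,0,0],
  [0,0,-0.001,-0.001,0,0,0],
  [0,0,-0.001,-0.001,0,0,0],
])

```text
t: 13.95
position: [506.1, 229.8, 89.6]
orientation: [[-0.173, 0.985, 0.011], [0.985, 0.173, 0.002], [0.0, 0.011, -1.0]]
force: [-2.9, -1.5, 2.6]
width: 10.8
gripper_force: 60.6
```

play_rows([
  [0,0,-0.0003,-0.0005,0,0,0],
  [0.02,0,-0.0003,-0.0005,0,0,0],
  [0.03,0,-0.0003,-0.0005,0,0,0],
  [0.05,0,-0.0003,-0.0005,0,0,0],
  [0.06,0,-0.0003,-0.0005,0,0,0],
  [0.06,0,-0.0003,-0.0005,0,0,0],
  [0.06,0,-0.0003,-0.0005,0,0,0],
  [0.06,0,-0.0003,-0.0005,0,0,0],
])

```text
t: 14.75
position: [505.6, 229.6, 89.4]
orientation: [[-0.173, 0.985, 0.011], [0.985, 0.173, 0.002], [-0.0, 0.011, -1.0]]
force: [0.0, -0.4, -0.3]
width: 59.8
gripper_force: 0.0
```

play_rows([
  [0.06,0,0,-0.01,0,0,0],
  [0.06,0,0,-0.03,0,0,0],
  [0.06,0,0,-0.06,0,0,0],
  [0.06,0,0,-0.1,0,0,0],
  [0.06,0,0,-0.12,0,0,0],
  [0.06,0,0,-0.12,0,0,0],
])

```text
t: 15.35
position: [506.5, 230.4, 214.2]
orientation: [[-0.173, 0.985, 0.017], [0.985, 0.173, 0.006], [0.003, 0.018, -1.0]]
force: [0.7, 0.2, -0.0]
width: 60.5
gripper_force: 0.0
```

```bash
python3 - <<'E'
from h import *
s=ctrl.get_state(); print(s['joint_pos']); rel(down(55),[534.8,80.2,190])
for c in ("wrist","top"):
    im,d=ctrl.snapshot(c);K,T=cal(c);C=cloud(K,T,d); q=(C-H)@Rz(HY)
    z=q[...,2]; i=lambda a,b,c,e:(q[...,0]>a)&(q[...,0]<b)&(q[...,1]>c)&(q[...,1]<e)&(z>40)&(z<100)
    print("lip",np.median(z[i(-115,-88,0,140)]),"rim",np.median(z[i(92,116,-40,140)]),[np.median(z[i(a,a+15,-45,-14)|i(a,a+15,105,135)]).round(1) for a in (-70,-40,0,30,58)])
    m=(abs(q[...,0])<40)&(abs(q[...,1]+109)<40)&(z>108)&(z<120); print("timer top",C[m][:,:2].mean(0),cv2.minEnclosingCircle(C[m][:,:2].astype(np.float32)),m.sum()) if m.sum() else 0
E
```

```text
[-43.95   5.81  17.94  97.72  -1.7   75.72 -15.76]
t 15.35 shift m [-0.1529, 0.0015, 0.0238] turn [0.0181, 0.0045, -0.7863] F [ 0.65  0.17 -0.04] w 60.5 pos [506.51 230.37 214.21]
lip 81.21431668896872 rim 73.48534808964916 [np.float64(73.1), np.float64(73.0), np.float64(72.8), np.float64(72.8), np.float64(72.6)]
timer top [532.64  87.53] ((533.1334228515625, 84.49864959716797), 19.639989852905273) 753
lip 84.60417513240725 rim 77.63145843375855 [np.float64(76.7), np.float64(76.2), np.float64(77.0), np.float64(77.2), np.float64(76.8)]
timer top [535.31  78.95] ((535.3565673828125, 78.77571868896484), 20.933441162109375) 174
```

play_rows([
  [0.06,-0.04,0,0,0,0,-0.1],
  [0.06,-0.08,0,0,0,0,-0.2],
  [0.06,-0.12,0.001,0,0.01,0,-0.35],
  [0.06,-0.15,0.0015,0.01,0.018,0.0045,-0.5],
  [0.06,-0.153,0.0015,0.02,0.018,0.0045,-0.65],
  [0.06,-0.153,0.0015,0.024,0.018,0.0045,-0.786],
  [0.06,-0.153,0.0015,0.024,0.018,0.0045,-0.786],
  [0.06,-0.153,0.0015,0.024,0.018,0.0045,-0.786],
])

```text
t: 16.25
position: [531.8, 79.0, 184.6]
orientation: [[-0.817, 0.576, -0.008], [0.576, 0.817, -0.005], [0.004, -0.009, -1.0]]
force: [0.0, 0.2, -0.6]
width: 60.2
gripper_force: 0.0
```

```bash
python3 - <<'E'
from h import *
K,T=cal("wrist"); im,d=ctrl.snapshot("wrist");C=cloud(K,T,d); q=(C-H)@Rz(HY);z=q[...,2]
m=(abs(q[...,0])<40)&(abs(q[...,1]+109)<40)&(z>106)&(z<120); print("timer top",C[m].mean(0),cv2.minEnclosingCircle(C[m][:,:2].astype(np.float32)),m.sum())
for r in ctrl.spot_point("timer_grip","wrist")[:1]: print(r,onz(K,T,r["point"],101))
rel(down(55),[534.8,80.2,86])
p=K@(np.linalg.inv(T)@np.r_[534.8,80.2,113,1])[:3]; u,v=(p[:2]/p[2]).astype(int); print(u,v)
save("w8",cv2.resize(im[max(0,v-75):v+75,u-100:u+100],(800,600)))
s=ctrl.get_state(); print(s['joint_pos'])
E
```

```text
timer top [534.56  81.1  112.04] ((535.51953125, 80.66234588623047), 21.36139678955078) 2297
{'point': [323.0, 241.1], 'confidence': 0.95} [536.51  82.23 101.  ]
t 16.35 shift m [-0.0018, 0.003, 0.0993] turn [-0.0076, -0.0032, -0.002] F [ 0.31 -0.28 -0.76] w 60.0 pos [532.29  79.27 185.34]
319 245
[-32.91   5.75  23.06 101.31  -2.16  73.84  45.55]
```

View pics/w8.png

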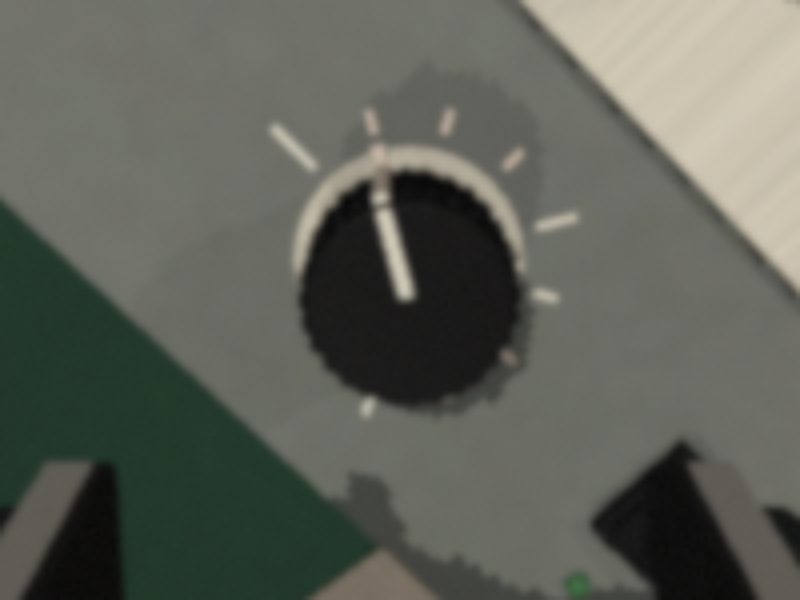

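play_rows([
  [0.06,-0.0015,0.0029,0.03,-0.007,-0.003,0],
  [0.06,-0.0015,0.0029,0.06,-0.007,-0.003,0],
  [0.06,-0.0015,0.0029,0.085,-0.007,-0.003,0],
  [0.06,-0.0015,0.0029,0.097,-0.007,-0.003,0],
  [0.06,-0.0015,0.0029,0.099,-0.007,-0.003,0],
  [0.06,-0.0015,0.0029,0.099,-0.007,-0.003,0],
  [0.02,-0.0015,0.0029,0.099,-0.007,-0.003,0],
  [0.02,-0.0015,0.0029,0.099,-0.007,-0.003,0],
  [0.02,-0.0015,0.0029,0.099,-0.007,-0.003,0],
  [0.02,-0.0015,0.0029,0.099,-0.007,-0.003,0],
  [0.02,-0.0015,0.0029,0.099,-0.007,-0.003,0],
])

```text
t: 17.45
position: [536.0, 78.6, 89.5]
orientation: [[-0.818, 0.575, 0.003], [0.575, 0.818, -0.001], [-0.002, 0.001, -1.0]]
force: [-3.6, -4.1, 10.9]
width: 19.9
gripper_force: 5.8
```

```bash
python3 - <<'E'
from h import *
for c in ("wrist","top","scene"):
    K,T=cal(c); im,d=ctrl.snapshot(c);C=cloud(K,T,d); q=(C-H)@Rz(HY);z=q[...,2]; save("y_"+c,im); np.savez("y_"+c,im=im,d=d,K=K,T=T)
    for r in ctrl.silhouettes("timer",c)[:1]: 
        P=C[r["mask"]]; print(c,r["confidence"],r["extent"],P.mean(0),P.min(0),P.max(0),np.percentile(P[:,2],[5,25,50,75,95]))
s=ctrl.get_state(); print(s)
E
```

```text
wrist 0.96 [275.8, 228.5, 87.7, 104.6] [530.38  83.8  109.25] [481.64  50.14  75.3 ] [566.37 117.53 255.01] [ 89.2  109.44 112.06 112.62 113.37]
scene 0.65 [342.3, 241.7, 17.6, 15.2] [544.46  90.47  99.36] [522.35  45.26  76.11] [557.03 103.69 119.92] [ 80.56  89.01 100.59 109.61 114.22]
{'t': 17.75, 'joint_pos': array([-31.98,  10.67,  22.98, 107.73,  -4.61,  62.36,  47.69]), 'qd': array([ 0.08,  0.04, -0.  , -0.01,  0.01,  0.01, -0.05]), 'tau': array([ -1.58, -31.02,   0.45, -25.81,  -1.  ,  -1.55,   0.01]), 'position': array([536.01,  78.62,  89.54]), 'orientation': array([[-0.82,  0.57,  0.  ],
       [ 0.57,  0.82, -0.  ],
       [-0.  ,  0.  , -1.  ]]), 'force': array([-3.46, -3.29, 11.91]), 'moment': array([-0.86,  0.91, -0.01]), 'gripper_force': 5.77277513613808, 'width': 19.83258193865644}
```

```bash
python3 - <<'E'
from h import *
z=np.load("y_wrist.npz"); save("w9",cv2.resize(z["im"][170:410,160:480],(800,600)))
E
```

```text
(no output)
```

View pics/w9.png

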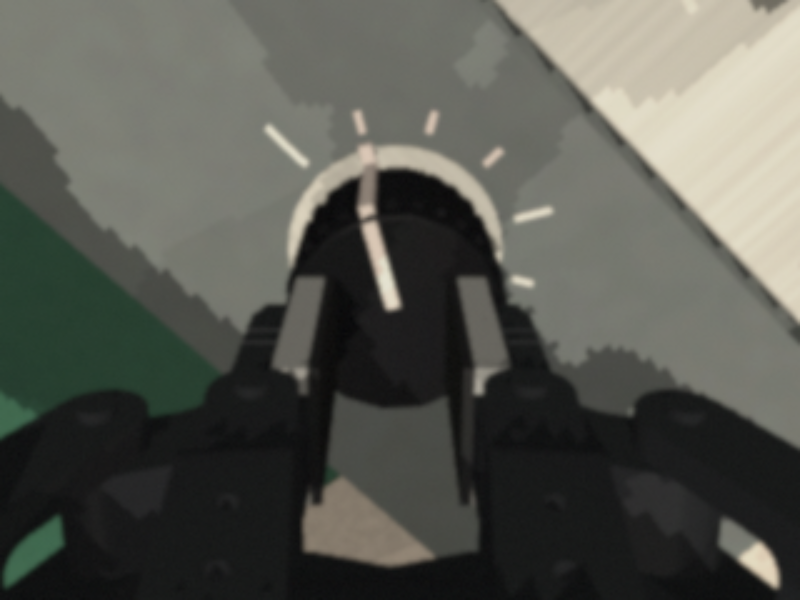

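```bash
python3 - <<'E'
from h import *
z=np.load("y_wrist.npz"); C=cloud(z["K"],z["T"],z["d"]); s=ctrl.get_state(); R=np.array(s['orientation']); Ct=(C-s['position'])@R
for r,c in [(278,312),(285,310),(295,300),(310,308),(330,290),(360,280),(280,472),(300,480),(330,485),(360,490),(300,400),(350,400),(390,395),(390,340),(390,460),(240,400),(480,318),(480,462)]:
    R_,c_=170+int(r*.4),160+int(c*.4); print((r,c),"world",C[R_,c_],"tool",Ct[R_,c_])
K,T=z["K"],z["T"]
for p in ([11,10,-5],[11,20,-5],[11,20,-25],[11,10,-20],[-11,20,-5]):
    w=R@np.array(p)+s['position']; q=K@(np.linalg.inv(T)@np.r_[w,1])[:3]; q=q[:2]/q[2]; print(p,"crop rc",(q[1]-170)/.4,(q[0]-160)/.4)
E
```

```text
(278, 312) world [519.76  73.74 117.83] tool [ 10.42 -13.31 -28.33]
(285, 310) world [519.96  73.97 121.12] tool [ 10.38 -13.01 -31.62]
(295, 300) world [519.22  72.93 125.39] tool [ 10.38 -14.28 -35.89]
(310, 308) world [520.41  74.23 130.83] tool [ 10.14 -12.52 -41.33]
(330, 290) world [518.96  72.99 139.05] tool [ 10.59 -14.37 -49.55]
(360, 280) world [519.04  72.39 147.74] tool [ 10.16 -14.8  -58.24]
(280, 472) world [535.87  96.55 118.85] tool [ 10.35  14.62 -29.32]
(300, 480) world [536.23  97.3  127.68] tool [ 10.46  15.45 -38.15]
(330, 485) world [535.87  97.02 139.05] tool [ 10.57  15.02 -49.52]
(360, 490) world [536.03  96.61 147.83] tool [ 10.18  14.78 -58.3 ]
(300, 400) world [534.66  82.66 111.52] tool [  3.37   2.54 -21.98]
(350, 400) world [542.41  77.22 112.86] tool [ -6.11   2.55 -23.31]
(390, 395) world [548.9   71.54 112.41] tool [-14.68   1.64 -22.83]
(390, 340) world [543.27  62.7  111.55] tool [-15.15  -8.83 -21.98]
(390, 460) world [536.94  90.81 148.94] tool [  6.1   10.56 -59.41]
(240, 400) world [524.77  89.55 112.38] tool [ 15.42   2.5  -22.88]
(480, 318) world [536.82  66.02 149.57] tool [ -8.06  -9.79 -60.02]
(480, 462) world [548.21  83.12 150.32] tool [ -7.55  10.75 -60.75]
[11, 10, -5] crop rc 230.7411012810131 436.1187032511623
[11, 20, -5] crop rc 230.7196721438038 485.7129665902751
[11, 20, -25] crop rc 267.30228706344104 497.98483869760145
[11, 10, -20] crop rc 257.326937351943 440.41334912675325
[-11, 20, -5] crop rc 330.6174682123331 482.5734974608477
```

play_rows([
  [0.02,0,0,-0.015,0,0,0],
  [0.06,0,0,-0.03,0,0,0],
  [0.06,0,0,-0.03,0,0,0],
  [0.06,0,0,-0.03,0,0,0],
  [0.06,0,0,-0.03,0,0,0],
])

```text
t: 18.25
position: [534.4, 80.2, 116.1]
orientation: [[-0.819, 0.574, -0.001], [0.574, 0.819, -0.0], [0.0, -0.001, -1.0]]
force: [1.1, 0.4, -0.2]
width: 60.4
gripper_force: 0.0
```

```bash
python3 - <<'E'
from h import *
s=ctrl.get_state(); K,T=cal("wrist"); im,d=ctrl.snapshot("wrist"); C=cloud(K,T,d); save("y2",im); np.savez("y2",im=im,d=d,K=K,T=T)
R=np.array(s['orientation']); Ct=(C-s['position'])@R; print(s['position'],s['width'],s['force'])
for a,b in ((-60,-20),(20,60)):
    m=(abs(Ct[...,0])<14)&(Ct[...,1]>a)&(Ct[...,1]<b)&(Ct[...,2]>-90)&(Ct[...,2]<30)&(d>0)
    P=Ct[m]; print(len(P),[(lo,((P[:,2]>=lo)&(P[:,2]<lo+5)).sum(), np.median(P[(P[:,2]>=lo)&(P[:,2]<lo+5)],axis=0) if ((P[:,2]>=lo)&(P[:,2]<lo+5)).sum() else 0) for lo in range(-60,30,5)])
q=(C-H)@Rz(HY);m=(abs(q[...,0])<40)&(abs(q[...,1]+109)<40)&(C[...,2]>106)&(C[...,2]<116); print("knob",C[m].mean(0),Ct[m].mean(0),cv2.minEnclosingCircle(Ct[m][:,:2].astype(np.float32)))
# index line: bright pixels on knob top
br=m&(im.min(-1)>130); P=q[br]-[0,-109,0]; print(br.sum(), "index",np.degrees(np.arctan2(P[:,1].mean(),-P[:,0].mean())))
E
```

```text
[534.35  80.22 116.12] 60.37018848565409 [ 1.1   0.4  -0.21]
9454 [(-60, np.int64(371), array([  6.44, -29.75, -57.32])), (-55, np.int64(370), array([  6.36, -29.93, -52.6 ])), (-50, np.int64(328), array([  6.34, -29.79, -47.63])), (-45, np.int64(297), array([  6.43, -29.8 , -42.67])), (-40, np.int64(254), array([  6.2 , -29.76, -37.54])), (-35, np.int64(160), array([  3.96, -29.64, -32.9 ])), (-30, np.int64(40), array([ -0.33, -29.61, -29.12])), (-25, np.int64(0), 0), (-20, np.int64(0), 0), (-15, np.int64(0), 0), (-10, np.int64(0), 0), (-5, np.int64(0), 0), (0, np.int64(0), 0), (5, np.int64(0), 0), (10, np.int64(0), 0), (15, np.int64(0), 0), (20, np.int64(0), 0), (25, np.int64(0), 0)]
9360 [(-60, np.int64(378), array([  6.38,  30.7 , -57.43])), (-55, np.int64(379), array([  6.35,  30.98, -52.73])), (-50, np.int64(327), array([  6.32,  30.74, -47.65])), (-45, np.int64(296), array([  6.35,  31.03, -42.57])), (-40, np.int64(260), array([  6.28,  30.67, -37.59])), (-35, np.int64(158), array([  3.75,  30.55, -32.93])), (-30, np.int64(38), array([  0.3 ,  30.47, -29.22])), (-25, np.int64(0), 0), (-20, np.int64(0), 0), (-15, np.int64(0), 0), (-10, np.int64(0), 0), (-5, np.int64(0), 0), (0, np.int64(10), array([-2.69, 20.14,  4.46])), (5, np.int64(30), array([-0.01, 21.  ,  8.07])), (10, np.int64(14), array([ 0.53, 21.16, 12.39])), (15, np.int64(1), array([ 5.53, 20.82, 18.55])), (20, np.int64(1), array([ 7.73, 20.05, 23.12])), (25, np.int64(1), array([ 5.12, 20.93, 25.48]))]
knob [534.31  81.41 112.01] [0.71 0.95 4.11] ((-0.6160999536514282, 1.1163996458053589), 21.430461883544922)
188 index 34.1062241553489
```

play_rows([
  [0.06,0,0.001,0.015,0,0,0],
  [0.06,0,0.001,0.03,0,0,0],
  [0.06,0,0.001,0.04,0,0,0],
  [0.06,0,0.001,0.048,0,0,0],
  [0.06,0,0.001,0.048,0,0,0],
  [0.06,0,0.001,0.048,0,0,0],
])

```text
t: 18.9
position: [535.3, 80.8, 68.3]
orientation: [[-0.819, 0.574, -0.0], [0.574, 0.819, -0.0], [0.0, -0.001, -1.0]]
force: [0.4, 0.4, -1.4]
width: 59.8
gripper_force: 0.0
```

No contact; close now.

play_rows([
  [0.03,0,0,0,0,0,0],
  [0.03,0,0,0,0,0,0],
  [0.03,0,0,0,0,0,0],
  [0.03,0,0,0,0,0,0],
  [0.03,0,0,0,0,0,0],
])

```text
t: 19.4
position: [535.4, 80.4, 69.6]
orientation: [[-0.819, 0.574, 0.0], [0.574, 0.819, -0.0], [-0.0, -0.0, -1.0]]
force: [-3.0, -0.8, 5.2]
width: 38.0
gripper_force: 59.9
```

play_rows([
  [0.03,0,0,0,0,0,0.12],
  [0.03,0,0,0,0,0,0.24],
  [0.03,0,0,0,0,0,0.36],
  [0.03,0,0,0,0,0,0.48],
  [0.03,0,0,0,0,0,0.6],
  [0.03,0,0,0,0,0,0.72],
  [0.03,0,0,0,0,0,0.84],
  [0.03,0,0,0,0,0,0.96],
  [0.03,0,0,0,0,0,1.08],
  [0.03,0,0,0,0,0,1.2],
  [0.03,0,0,0,0,0,1.32],
  [0.03,0,0,0,0,0,1.44],
  [0.03,0,0,0,0,0,1.53],
  [0.03,0,0,0,0,0,1.58],
  [0.03,0,0,0,0,0,1.58],
  [0.03,0,0,0,0,0,1.58],
])

```text
t: 21.0
position: [535.3, 80.3, 69.6]
orientation: [[0.581, 0.814, -0.0], [0.814, -0.581, -0.0], [-0.0, 0.0, -1.0]]
force: [-3.2, -2.2, 5.7]
width: 37.9
gripper_force: 60.2
```

play_rows([
  [0.06,0,0,0,0,0,0],
  [0.06,0,0,0,0,0,0],
  [0.06,0,0,0,0,0,0],
  [0.06,0,0,0,0,0,0],
  [0.06,0,0,-0.03,0,0,0],
  [0.06,0,0,-0.07,0,0,0],
  [0.06,0,0,-0.12,0,0,0],
  [0.06,0,0,-0.16,0,0,0],
  [0.06,0,0,-0.16,0,0,0],
])

```text
t: 21.9
position: [539.0, 81.4, 234.8]
orientation: [[0.581, 0.814, 0.01], [0.814, -0.581, 0.004], [0.009, 0.006, -1.0]]
force: [-0.1, 0.5, -0.1]
width: 60.0
gripper_force: 0.0
```

```bash
python3 - <<'E'
from h import *
s=ctrl.get_state(); print(s['position'],s['force'],s['width'])
for c in ("wrist","top"):
    K,T=cal(c); im,d=ctrl.snapshot(c); C=cloud(K,T,d); q=(C-H)@Rz(HY); z=q[...,2]
    m=(np.hypot(q[...,0]+1,q[...,1]+109)<24)&(z>105)&(z<118); br=m&(im.min(-1)>120)
    if br.sum(): P=q[br]-q[m].mean(0); print(c,m.sum(),br.sum(),"index deg",np.degrees(np.arctan2(P[:,1].mean(),-P[:,0].mean())))
    i=lambda a,b,c,e:(q[...,0]>a)&(q[...,0]<b)&(q[...,1]>c)&(q[...,1]<e)&(z>40)&(z<100)
    print("rim",np.median(z[i(92,116,-40,140)]),[np.median(z[i(a,a+15,-45,-14)|i(a,a+15,105,135)]).round(1) for a in (-70,-40,0,30,58)])
E
```

```text
[538.98  81.41 234.81] [-0.06  0.5  -0.12] 59.97577112465734
wrist 1649 70 index deg 118.23637471533131
rim 76.3138905379021 [np.float64(75.4), np.float64(75.3), np.float64(75.3), np.float64(75.3), np.float64(75.3)]
rim 77.658734914442 [np.float64(76.9), np.float64(76.9), np.float64(77.5), np.float64(76.9), np.float64(76.8)]
```

Index at 118° (mark 4 = 120°), lid flush; hand in.

```bash
python3 -c "
from station import ctrl
print(ctrl.hand_in())"
```

```text
the job is handed in; nothing more can be done
None
```

I fitted the lid under the lip, lowered it flush and let go, then turned the timer to mark 4 and handed the job in at about 22 s. The last check measured the index at 118° (mark 4 is 120°) and the lid plate about 1 mm below the rims all round; my first timer grip landed on top of the sleeve (about 11 N) before I redid it, and I don't have the verdict because `hand_in()` returned no result.

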